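# Tilt check of the prism mount

## Robot

A 6-joint arm with a two-finger parallel gripper is mounted at the origin on a cart in front of the work surface, level with it; the furniture and walls round the work are solid. World frame = base frame: x ahead of the robot, y to its left, z up, the work surface at z = 0. Lengths are in m, angles in rad, forces in N, time in s.
With the tool pointing down it reaches from about 0.35 to 0.975 m from the base axis. Payload 4.9 kg.
Tool frame: the origin (TCP) lies midway between the tips of the shut fingers; the grasp point (between the pads) lies 19 mm behind it; z points along the fingers, y is the line along which they close (so a half turn about z gives the same grasp; the last joint's range is limited). The gripper opens to 85 mm and grips with 20 to 120 N. Pads are 22 mm wide; open, the fingers measure 114 mm over their backs; the gripper's body (76 mm by 85 mm) begins 54 mm behind the grasp point. The pads swing forward as they close: fully open they stand 13 mm farther back than shut.
Start: joints at [-1.333, 0.053, 1.613, -0, 1.476, -0.119], TCP at [0.218, -0.586, 0.231] pointing down, gripper open.
Joint ranges: [-3.01, 3.01], [-1.01, 2.22], [0.06, 2.58], [-1.02, 4.17], [0.09, 2.62], [-3.14, 3.14]. Speed limits (rad/s): [2.57, 2.57, 3.14, 3.14, 3.14, 3.14].

## Interface

Orientations are given as a rotation vector (axis times angle).
In Python, from station import ctrl gives the robot as it stands. The module is installed in compiled form; this text tells all that it offers.
- The arm moves only by the shell command python3 -m handwheel 'ROWS' [OPENING] [FORCE]. ROWS is JSON, a list of rows, each a list of 2 entries, a list of its own where there are three numbers: the shift along the tool's x, y, z in cm, then the turn, a rotation vector about the tool's x, y, z in rad. In form: [[[tx, ty, tz], [ax, ay, az]], ...]. A call has 1 to 5 rows; each row is the pose to reach, as a shift and turn from the pose commanded when the call began, along the tool's axes at that moment; what a row does not reach only later rows make up. A row lasts 1/8 s, in which the tool goes at most 62.5 mm and 10.7 degrees, less where a joint would pass 70% of its speed; a pose out of reach is approached as far as the arm can. A call with a gripper value outside its range is refused whole. OPENING is the gripper's target within -1 to 1 (shut at 1, half-way at 0, fully open at -1), set as the call begins (- or left out, the last holds). The fingers move at their own pace and stop on an object; FORCE is the grip in N (left out, the last holds). Time passes only in rows, so rows that repeat a pose let the fingers close. It gives the time, the measured TCP pose, the force, the opening and the grip force at its end, in the units of the state.
- ctrl.get_obs(): the state, without advancing time (a new reading comes with each control period).
- ctrl.get_image(name): name is "side" or "top"; returns the picture (420x560x3 uint8, blue, green, red); there is no depth.
- ctrl.calibration(name): a dict with "fx", "fy", "cx", "cy" (pixels), "R" (3x3) and "t" (3): a world point X has camera coordinates R X + t. Camera axes: x right, y down, z forward; pixel columns grow to the right and rows downward; lengths in m; the calibration is good to about 2 mm. A picture is of the moment at which its call begins. calibration takes no time and is no camera call.
- ctrl.finish_job(): hands the job in; it is judged then, once.
Trained networks look in the newest picture that a camera, given by its name, has taken for a name from the list of things; names that differ only in an ending like _2 or _b are one class to them, and where a whole thing is asked for, a point or a joint stands for the part that bears it (a point fixed in the world has none). Each returns a list of dicts, best first, with "score" (0 to 1); they miss things now and then, are a little off and sometimes report something else, mostly with a low value. They report only what shows in the picture. A call takes as long as a camera call.
- ctrl.look_for(camera, query): "position" ([column, row] in pixels, amid what is visible of it).
- ctrl.landmark_of(camera, query): "position" ([column, row] in pixels: a listed point, or the origin of a listed thing).
The state is a dict: "t": time; "q": joint angles; "dq": joint speeds; "effort": joint torques, N m; "tool_pos": TCP position; "tool_rot": TCP orientation; "contact_force": force on the tool from outside, world axes, zero at the start; "wrist_torque": the same for the moment, N m; "opening": finger opening in m; "grip_force": force on a finger pad.
Only numpy, scipy, OpenCV 4.12 (cv2) and the standard library are available. Lean on these libraries where they do the work, as an engineer would, in place of code of your own. Each camera call takes 0.05 s, during which the arm holds its last target. There are 200 camera calls.

## Task

Two sprung tilt mounts stand on the bench. On the one that carries the round prism, press the sprung corner (the one with the steel pad) down with the fingertips until the tip of the pointer at the back has risen level with the gap between the two prongs of the index clip, without letting it go past the clip; hold it there for two seconds, then let the corner come all the way up again and move clear. Only press: do not pinch or grasp anything, and leave the prism, the index clip, the other mount and the things lying around alone.

Things in the scene. Friction and masses are not known exactly. Their poses are not given: they have to be found in the camera images.
- prism_mount: Mount to work on, fixed: dark base 140 x 140 x 24 mm set cornerwise; above it an aluminium tilt plate, 140 x 140 x 8 mm, top at 62 mm, with a round prism in an orange-red ring. Origin: under the base's centre, on the bench. -x: to the sprung corner with the pad; +x: to the back, where a scale post (46 wide, 106 mm high) stands 158 mm away. The side corners (+-y) have 12 mm high screw knobs and do not give way.
- prism_plate (a joint): Tilt of the prism mount's plate (rad): 0 = up on its stop, growing to 0.26 as the sprung corner goes down, about a level line through the side corners (58 mm above the bench). The spring pushes it up: about 3 N at the pad starts it moving, about 8 N holds 0.17 rad. The pointer meets the index between 0.10 and 0.18 rad (pad down 8 to 14 mm).
- prism: The round prism fixed on the prism mount's plate: an orange-red ring, 30 x 72 x 72 mm, upright on its foot. Origin: centre of its underside, 8 mm behind the middle of the plate. Not to be touched.
- prism_pad (a point): Centre of the top of the prism mount's steel press pad, a flat-topped round button 26 mm across (flat 20 mm), 8 mm high on the plate's sprung corner; 78 mm from the hinge line, 70 mm above the bench when up. It moves with the plate. Press it straight down.
- prism_pointer (a point): Tip of the prism mount's pointer, a dark rod 3 mm thick that runs back from the corner opposite the pad, 145 mm behind the hinge line; 58 mm above the bench when the plate is up. It rises as the pad is pressed down: about 1.86 mm for each mm at the pad.
- prism_fork (a point): Middle of the gap of the prism mount's index clip, a small black fork on the scale post: two level prongs, each 4 mm thick, with 10 mm of free height between them, level with which the pointer's tip is to stand. 15 to 25 mm above the resting pointer tip, set differently each time. The pointer passes just beside the prongs' ends. z up.
- eye_mount: The other mount, to be left alone: the same in all its parts and sizes, but a small black eyepiece (34 mm wide, 42 mm high) stands on its plate. Origin and axes as for the prism mount. It may stand to the left or the right of the prism mount.
- eye_plate (a joint): Tilt of the other mount's plate (rad), 0 = up. Leave alone.
- brush: Bystander: a flat brush with a wooden handle, 20 x 162 x 11 mm, lying on the bench. Origin: centre of its underside.
- marker: Bystander: a white and black marker pen, 13 x 126 x 13 mm, lying on the bench. Origin: centre of its underside.
- block: Bystander: a dark steel block, 51 x 50 x 60 mm, standing on the bench. Origin: centre of its underside.
- cleaner: Bystander: a white plastic bottle with a blue cap, 64 mm across, 141 mm high, standing on the bench. Origin: centre of its underside.

How it is judged:
On the way:
1. the prism mount's pointer stands level with the gap of its index clip, held there by a press on the plate (z of prism_pointer in the frame of prism_fork between -0.0038 and 0.0038 m and (contact force between prism_plate and the fingers above 1 N or contact force between prism_plate and the arm above 1 N)), for 1 s.
At the end, for the whole second after the job is handed in: After the pointer has stayed within 3.8 mm of the middle of the clip's gap for 1 s under a press, the prism mount's plate is all the way up again (tilt under 0.012 rad), the other plate is up too, and brush, marker, block and bottle are at rest within 30 mm of their starts (value of joint each of prism_plate, eye_plate below 0.012 rad and distance of each of brush, marker, block, cleaner from where it was at the start of the episode below 0.03 m and linear speed of each of brush, marker, block, cleaner below 0.02 m/s); the robot touches nothing.
It fails at once if the pointer is driven past the index clip (its tip more than 9 mm above the middle of the gap) (z of prism_pointer in the frame of prism_fork above 0.009 m).
It fails at once if the other mount is pressed (tilt over 0.03 rad) or pushed on (over 3 N) (value of joint eye_plate above 0.03 rad or contact force between eye_mount and the fingers above 3 N or contact force between eye_mount and the arm above 3 N).
It fails at once if the prism is pushed on (over 2 N), or the index clip is shifted by more than 4 mm (distance of prism_fork from where it was at the start of the episode above 0.004 m or contact force between prism and the arm above 2 N or contact force between prism and the fingers above 2 N).
It fails at once if the pad or its corner is taken between the fingers instead of pressed (grasp point within 50 mm of the pad and not above it) (distance between the grasp point and prism_pad below 0.05 m and z of the grasp point in the frame of prism_pad below 0.004 m).
It fails at once if a bystander is lifted or shifted by more than 30 mm (distance of any of brush, marker, block, cleaner from where it was at the start of the episode above 0.03 m).
It also fails if it takes over 38 s, if anything falls off the work surface, if the arm or the gripper's body presses on something with over 40 N, if the wrist force passes 120 N, or if a joint passes its speed limit or range.

## Working session

There is one attempt and no reset: what is moved stays moved. The work goes in short steps, Python scripts to look and compute and a shell command to move; the robot and the scene stay as the last step left them, time stands still between calls to the robot, and variables do not carry over. Pictures are saved under pics/ and viewed, at most 10 in all, crops included, and the job is handed in when it is done.

```bash
mkdir -p pics; cat > h.py <<'E'
import numpy as np, cv2
from station import ctrl
from scipy.spatial.transform import Rotation as Ro
def ray(c,p):
    k=ctrl.calibration(c);R=np.array(k["R"]);t=np.array(k["t"])
    d=R.T@np.array([(p[0]-k["cx"])/k["fx"],(p[1]-k["cy"])/k["fy"],1]);return -R.T@t,d
def atz(c,p,z):
    o,d=ray(c,p);return o+d*(z-o[2])/d[2]
def proj(c,X):
    k=ctrl.calibration(c);x=np.array(k["R"])@X+np.array(k["t"]);return np.array([k["fx"]*x[0]/x[2]+k["cx"],k["fy"]*x[1]/x[2]+k["cy"]])
def tri(ps):
    A=np.zeros((3,3));b=np.zeros(3)
    for c,p in ps:
        o,d=ray(c,p);d/=np.linalg.norm(d);M=np.eye(3)-np.outer(d,d);A+=M;b+=M@o
    return np.linalg.solve(A,b)
E
python3 - <<'E'
from h import *
np.set_printoptions(precision=4,suppress=True)
for c in("side","top"):
    cv2.imwrite(f"pics/{c}0.png",ctrl.get_image(c)); k=ctrl.calibration(c); print(c,k["fx"],-np.array(k["R"]).T@k["t"],np.array(k["R"])[2])
    for n in("prism_mount","prism_pad","prism_pointer","prism_fork","eye_mount","prism"):
        print(n,[(np.round(r["position"],1),round(r["score"],2)) for r in ctrl.landmark_of(c,n)[:3]])
o=ctrl.get_obs();print(o["t"],o["tool_pos"],Ro.from_rotvec(o["tool_rot"]).as_matrix(),o["opening"])
E
```

```text
side 469.73009019314014 [ 0.2857 -1.3393  0.6124] [ 0.1823  0.9045 -0.3855]
prism_mount [(array([283.9, 241.1]), 0.87)]
prism_pad [(array([254.3, 223. ]), 0.9)]
prism_pointer []
prism_fork []
eye_mount [(array([262.9, 203.3]), 0.76)]
prism [(array([284.9, 222.4]), 0.93)]
top 478.105122308238 [ 0.4563 -0.0733  1.3142] [ 0.0537  0.0093 -0.9985]
prism_mount [(array([293.9, 212.4]), 0.79), (array([235.8, 138.6]), 0.41)]
prism_pad [(array([301.4, 239.7]), 0.85)]
prism_pointer [(array([296.9, 153.2]), 0.59)]
prism_fork [(array([293.7, 156.3]), 0.57)]
eye_mount [(array([163.3, 202.8]), 0.98), (array([234.7, 142.1]), 0.6)]
prism [(array([292.4, 207.3]), 0.63)]
0.7 [ 0.2183 -0.5856  0.2314] [[ 0.937   0.3493 -0.    ]
 [ 0.3493 -0.937  -0.0001]
 [-0.0001  0.0001 -1.    ]] 0.08525680348636147
```

View pics/side0.png

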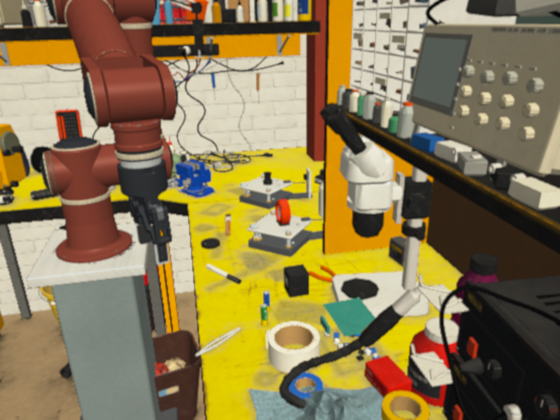

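View pics/top0.png

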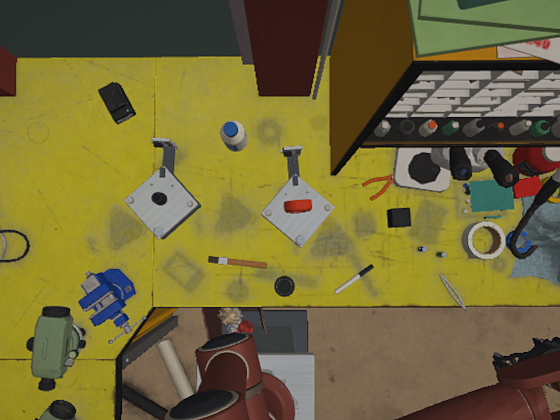

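```bash
python3 - <<'E'
from h import *
np.set_printoptions(precision=4,suppress=True)
print("pad top",atz("top",(301.4,239.7),.07),"side",atz("side",(254.3,223),.07),"tri",tri([("top",(301.4,239.7)),("side",(254.3,223))]))
print("mount top",atz("top",(293.9,212.4),0),"side",atz("side",(283.9,241.1),0))
print("prism",atz("top",(292.4,207.3),.062),atz("side",(284.9,222.4),.062))
print("ptr",atz("top",(296.9,153.2),.058))
E
```

```text
pad top [ 0.4592 -0.1254  0.07  ] side [ 0.4594 -0.1216  0.07  ] tri [ 0.459  -0.1253  0.0716]
mount top [ 0.5345 -0.1081  0.    ] side [ 0.5458 -0.1173  0.    ]
prism [ 0.5442 -0.1025  0.062 ] [ 0.5488 -0.1217  0.062 ]
ptr [ 0.6881 -0.1151  0.058 ]
```

The side view shows the prism mount at about (280,235), with the pad at its left corner (254,223) and the post at about (322,200). In the top view its pad is at (301,240) and the post at (293,160). The eyepiece mount is to the left, with its pad at about (160,235). The bottle (233,135), brush and marker are clear of the pad. The pad's triangulated height is 71.6 mm against an expected 70 mm, so the measurement holds. Next I zoom in on the clip.

```bash
python3 - <<'E'
from h import *
a=cv2.imread("pics/side0.png")[170:260,235:340]; b=cv2.imread("pics/top0.png")[140:250,250:340]
cv2.imwrite("pics/cs.png",cv2.resize(a,None,fx=7.5,fy=6.6,interpolation=cv2.INTER_CUBIC))
cv2.imwrite("pics/ct.png",cv2.resize(b,None,fx=5,fy=5,interpolation=cv2.INTER_CUBIC))
E
```

```text
(no output)
```

View pics/cs.png

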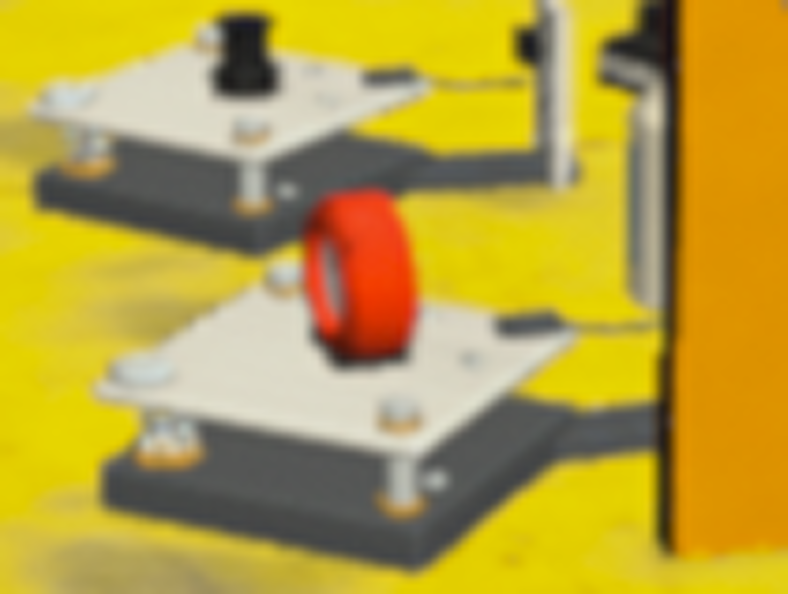

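View pics/ct.png

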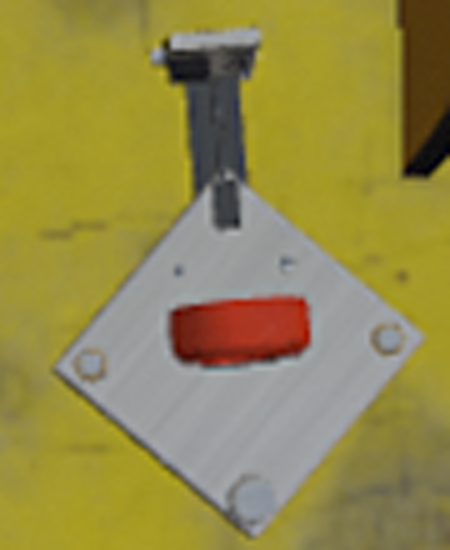

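The side crop shows the pad at (140,365) in crop pixels. The pointer runs off to (655,325), where the orange pillar may hide its tip and the clip. A black thing at (630,60) could be the clip or background. The top crop shows the pad at (252,498), the post at (215,40) and the clip at (185,65). I'll project the mount model to check these.

```bash
python3 - <<'E'
from h import *
np.set_printoptions(precision=4,suppress=True)
# fit yaw & centre from top crop: knobs, pad, plate corners (crop/5 + (250,140))
P=lambda u,v:(250+u/5,140+v/5)
pad=atz("top",P(252,497),.070); k1=atz("top",P(91,364),.074);k2=atz("top",P(389,338),.074);c=atz("top",P(222,172),.062);c2=atz("top",P(255,538),.062)
d=k1-k2;yaw=np.arctan2(d[1],d[0])-np.pi/2
print(pad,k1,k2,"yaw knobs",yaw,"corners",np.arctan2(*(c-c2)[1::-1]),"len",np.linalg.norm(c-c2),np.linalg.norm(d))
yaw=(yaw+np.arctan2(*(c-c2)[1::-1]))/2
f=np.array([np.cos(yaw),np.sin(yaw),0]);l=np.array([-f[1],f[0],0]);ctr=pad+.078*f;ctr[2]=0;print("ctr",ctr,(k1+k2)/2,yaw)
z=lambda a,b,h:ctr+f*a+l*b+np.array([0,0,h])
for cam in("side","top"):
  for nm,X in dict(tip=z(.145,0,.058),post0=z(.158,0,0),posttopL=z(.158,.023,.106),posttopR=z(.158,-.023,.106),postbotL=z(.158,.023,0),fork_lo=z(.145,0.01,.073),fork_hi=z(.145,0.01,.083),fork_hi30=z(.145,0.03,.083),pad=z(-.078,0,.07),cornerback=z(.099,0,.06)).items():
    p=proj(cam,X);print(cam,nm,p,"crop",(p-[235,170])*[7.5,6.6] if cam=="side" else (p-[250,140])*5)
E
```

```text
[ 0.46   -0.1228  0.07  ] [ 0.5292 -0.0393  0.074 ] [ 0.5423 -0.1942  0.074 ] yaw knobs 0.08429134694596829 corners 0.08506764245695737 len 0.19313404243258092 0.15541256224874028
ctr [ 0.5377 -0.1162  0.    ] [ 0.5358 -0.1167  0.074 ] 0.08467949470146283
side tip [327.2094 216.7544] crop [691.5702 308.5792]
side post0 [330.8186 233.7203] crop [718.6396 420.5537]
side posttopL [328.6433 198.625 ] crop [702.3246 188.9253]
side posttopR [334.679  203.9438] crop [747.5923 224.029 ]
side postbotL [327.9401 230.7173] crop [697.0509 400.7344]
side fork_lo [326.0389 210.91  ] crop [682.7921 270.0061]
side fork_hi [326.1003 207.815 ] crop [683.2525 249.5792]
side fork_hi30 [323.6048 205.4733] crop [664.5358 234.1239]
side pad [254.5973 223.1403] crop [146.9796 350.7263]
side cornerback [312.7616 218.1724] crop [583.2117 317.9376]
top tip [292.6783 155.4225] crop [213.3914  77.1123]
top post0 [291.7674 154.5234] crop [208.8368  72.6169]
top posttopL [283.684  147.8181] crop [168.42    39.0903]
top posttopR [301.66   146.2313] crop [258.2998  31.1566]
top postbotL [283.4982 155.2527] crop [167.491   76.2634]
top fork_lo [289.0068 154.7352] crop [195.0341  73.6761]
top fork_hi [289.0684 154.0422] crop [195.3418  70.2111]
top fork_hi30 [281.394  154.7191] crop [156.9702  73.5956]
top pad [300.4 239.4] crop [252. 497.]
top cornerback [294.2421 172.5084] crop [221.2106 162.5418]
```

The model agrees with the picture: base axis yaw is 0.085, centre is (0.537,-0.116), and the plate diagonal is 193 mm. In the side view the pillar covers the post and at least most of the clip. I'll take one closer look at what remains visible.

```bash
python3 - <<'E'
from h import *
s=cv2.imread("pics/side0.png");t=cv2.imread("pics/top0.png")
z=lambda a,x,y:cv2.resize(a[y:y+32,x:x+22],(352,512),interpolation=cv2.INTER_NEAREST)
cv2.imwrite("pics/z.png",np.hstack([z(s,308,192),z(t,278,142)]))
E
```

```text
(no output)
```

View pics/z.png

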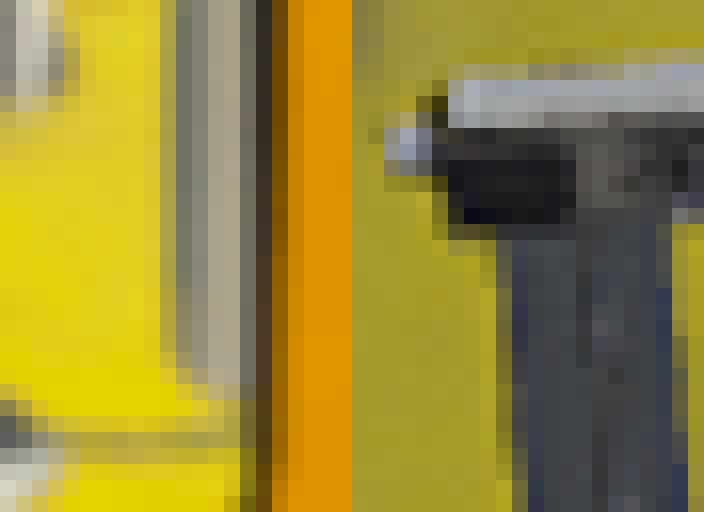

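The side zoom shows the pillar edge at column 324 hiding the clip and the pointer tip; only the rod at row 219 is visible. In the top zoom the black clip spans columns 284–292 and rows 152–156, under the post's bright top (rows 147–150). The eye mount's clip can be seen from the side, so I can use it to calibrate the top view's edge rows.

```bash
python3 - <<'E'
from h import *
np.set_printoptions(linewidth=200,precision=1,suppress=True)
s=cv2.imread("pics/side0.png");t=cv2.imread("pics/top0.png")
g=lambda a:cv2.cvtColor(a,cv2.COLOR_BGR2GRAY)
print("prism top rows145-160 cols282-300");print(g(t)[145:160,282:302])
print("eye top rows 134-152 cols 150-176");print(g(t)[135:152,152:176])
print("eye side rows168-190 cols300-314");print(g(s)[168:190,300:314])
z=lambda a,x,y,w,h:cv2.resize(a[y:y+h,x:x+w],(w*16,h*16),interpolation=cv2.INTER_NEAREST)
cv2.imwrite("pics/e.png",np.hstack([z(s,298,164,22,32),z(t,151,132,26,32)]))
E
```

```text
prism top rows145-160 cols282-300
[[141 144 143 139 140 140 142 133 137 133 139 141 143 150 149 153 152 150 132 139]
 [144 139 146 153 148 146 150 131 137 127 136 145 149 161 157 162 159 160 163 161]
 [136 112 153 172 162 158 162 162 164 163 163 163 164 164 162 159 159 164 163 159]
 [ 96  55 158 173 161 163 163 160 153 156 157 155 152 157 155 150 147 154 147 122]
 [100  42 140 155 147 152 149 138 114 122 122 110  84  89  88  78  81  80  69  92]
 [117  66  55  44  40  52  54  55  58  72  77  79  79  63  53  49  51  43  59 137]
 [105  49  54  52  50  50  42  38  40  56  80  88  79  73  63  50  46  62  70 148]
 [ 88  39  24  28  29  29  30  28  27  37  78  87  83  70  50  49  32  54  84 140]
 [116  64  22  30  31  33  33  32  30  41  79  88  71  56  64  56  41  57 101 143]
 [157 106  35  27  27  28  26  29  25  29  73  84  83  74  68  64  76  66 128 151]
 [151 109  43  12  15  20  24  23  24  42  64  66  65  67  66  67 112  97 135 152]
 [148 121  76  72  63  50  50  50  50  55  59  60  66  68  63  78 127 138 146 148]
 [146 150 134 137 118  80  67  70  71  69  60  64  68  66  64  75 139 
[... 2529 characters left out ...]
6 188 141  80  43  54  92 133 190 208 204 197 189]
 [195 196 192 168 125  87  74 104 140 191 208 204 197 189]
 [193 194 192 186 168 146 114 114 148 194 208 204 198 188]
 [182 182 178 174 174 171 135 118 152 195 209 204 197 187]
 [163 162 154 148 157 169 137 119 150 195 208 204 197 188]
 [174 174 168 167 170 178 142 121 148 193 208 203 198 191]
 [191 191 190 190 192 188 145 114 143 192 206 202 197 193]
 [193 193 194 194 195 189 142 108 143 192 206 201 195 193]
 [191 192 192 193 193 188 142 109 148 193 206 202 195 192]
 [191 191 192 192 193 188 144 116 148 193 205 202 194 192]
 [192 192 193 193 194 188 146 119 146 191 207 203 195 192]
 [193 193 193 194 195 190 148 120 149 195 213 205 194 191]]
```

View pics/e.png

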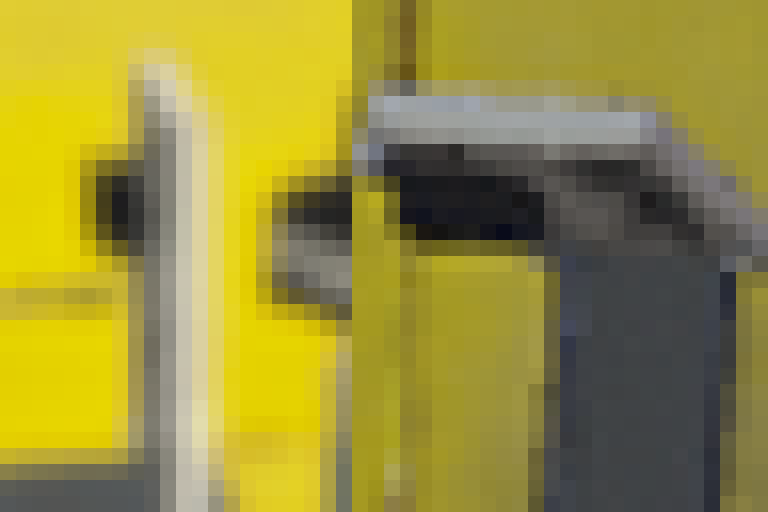

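The eye mount's clip covers side rows 173.7–179.4 at column 305, with its pointer at row 182.1. Its near edge in the top view is at row 147.4, with the post edge at 140.9. For the prism mount those are 156.6 and 149.9. I'll turn both into heights with the calibration.

```bash
python3 - <<'E'
from h import *
np.set_printoptions(precision=2,suppress=True)
# eye pose from networks: pad+pointer/post corners; post top corners at z=.106 from top picture
def frame(pl,pr):  # left/right front top edge ends of post, pixels
    a=atz("top",pl,.106);b=atz("top",pr,.106);d=a-b;l=d/np.linalg.norm(d);return (a+b)/2,l,np.array([l[1],-l[0],0]),np.linalg.norm(d)
for nm,pl,pr,cl in(("prism",(283.5,149.4),(301.3,148.4),(286.,156.1)),("eye",(153.5,140.35),(169.5,140.35),(156.5,146.9))):
    m,l,f,w=frame(pl,pr);print(nm,m,f,w)
    e=lambda fwd,lat,z:m+f*fwd+l*lat+np.array([0,0,z-.106])
    # protrusion vs offset consistent with clip near bottom edge row
    for off in(.015,.0175,.020,.0225,.025):
        r=[(proj("top",e(-p,.015,.058+off-.009))[1],p) for p in np.linspace(0,.03,61)]
        p=np.interp(cl[1],[x[0] for x in r],[x[1] for x in r]);print("  off",off,"protr mm",p*1e3, "junction row",proj("top",e(0,.012,.067+off))[1], end="")
        if nm=="eye":
            b=[proj("side",e(-p,.003,.058+off+q))[1] for q in(-.009,.009)];t=proj("side",e(-.013,0,.058));print(" side bot-top rows rel rod",np.array(b)-t[1],proj("side",e(-p,.02,.067+off))[1]-t[1],t,end="")
        print()
E
```

```text
prism [ 0.69 -0.1   0.11] [1.   0.05 0.  ] 0.04543385004865715
  off 0.015 protr mm 10.174244512943467 junction row 150.93280552320587
  off 0.0175 protr mm 10.621231860741313 junction row 150.75176095907233
  off 0.02 protr mm 11.068219452598266 junction row 150.5699861445655
  off 0.0225 protr mm 11.515207289987606 junction row 150.38747665251643
  off 0.025 protr mm 11.96219373874086 junction row 150.2042280198972
eye [0.71 0.23 0.11] [ 1. -0.  0.] 0.04102743994607601
  off 0.015 protr mm 8.59248736844824 junction row 142.28175447409987 side bot-top rows rel rod [-1.92 -6.63] -8.021210053844072 [304.45 181.08]
  off 0.0175 protr mm 9.087702448308276 junction row 142.08400076896248 side bot-top rows rel rod [-2.56 -7.28] -8.662494765127065 [304.45 181.08]
  off 0.02 protr mm 9.582917530365615 junction row 141.885452247366 side bot-top rows rel rod [-3.2  -7.92] -9.304564623368037 [304.45 181.08]
  off 0.0225 protr mm 10.078132614633498 junction row 141.68610410784322 side bot-top rows rel rod [-3.84 -8.57] -9.94742107137418 [304.45 181.08]
  off 0.025 protr mm 10.573347701125158 junction row 141.48595151017474 side bot-top rows rel rod [-4.49 -9.22] -10.591065555489934 [304.45 181.08]
```

The two readings agree: the prism mount's clip sits lower than the eye mount's, which is about 17.5 mm above its resting pointer. That puts the prism mount's at about 15–17 mm. Now I approach the pad with the fingers shut. The shift to above the pad is tool x +38.7 cm, y −34.9 cm.

```bash
python3 -m handwheel '[[[5,-4.5,0],[0,0,0]],[[9.5,-8.5,0],[0,0,0]],[[14,-12.5,0],[0,0,0]],[[18.5,-16.5,0],[0,0,0]],[[22,-19.8,0],[0,0,0]]]' 1 20; python3 -m handwheel '[[[4,-3.6,0],[0,0,0]],[[8,-7.2,0],[0,0,0]],[[12,-11,0],[0,0,0]],[[16.7,-15.1,0],[0,0,0]],[[16.7,-15.1,0],[0,0,0]]]'
python3 -m handwheel '[[[0,0,0],[0,0,0]],[[0,0,0],[0,0,0]]]'
```

```text
t: 1.32
tool_pos: [0.356, -0.3213, 0.2315]
tool_rot: [3.091, 0.559, 0.001]
contact_force: [1.0, -0.2, 0.8]
opening: 0.0001
grip_force: 0.0
t: 1.95
tool_pos: [0.4602, -0.12, 0.2315]
tool_rot: [-3.089, -0.568, -0.001]
contact_force: [0.0, -0.2, -0.0]
opening: 0.0004
grip_force: 0.0
t: 2.2
tool_pos: [0.4586, -0.1246, 0.2313]
tool_rot: [3.092, 0.554, -0.0]
contact_force: [-0.5, 0.8, 0.1]
opening: 0.0002
grip_force: 0.0
```

Over the pad. I lower to z about 0.083, then check the picture.

```bash
python3 -m handwheel '[[[0,0,5],[0,0,0]],[[0,0,9.5],[0,0,0]],[[0,0,12.5],[0,0,0]],[[0,0,14.8],[0,0,0]],[[0,0,14.8],[0,0,0]]]'; python3 -m handwheel '[[[0,0,0],[0,0,0]],[[0,0,0],[0,0,0]]]'
python3 - <<'E'
from h import *
o=ctrl.get_obs();X=np.array(o["tool_pos"])
a=ctrl.get_image("side");b=ctrl.get_image("top");print(proj("side",X),proj("top",X))
z=lambda a,x,y,w,h:cv2.resize(a[y:y+h,x:x+w],(w*6,h*6),interpolation=cv2.INTER_CUBIC)
cv2.imwrite("pics/n.png",np.hstack([z(a,235,180,66,90),z(b,270,180,66,90)]))
E
```

```text
t: 2.82
tool_pos: [0.457, -0.124, 0.0812]
tool_rot: [-3.09, -0.553, 0.006]
contact_force: [0.0, -0.1, 0.0]
opening: -0.0001
grip_force: 0.0
t: 3.08
tool_pos: [0.46, -0.1242, 0.085]
tool_rot: [3.09, 0.556, 0.004]
contact_force: [-0.4, -0.4, 0.3]
opening: -0.0001
grip_force: 0.0
[254.46313468 218.5217719 ] [301.20258357 239.38479496]
```

View pics/n.png

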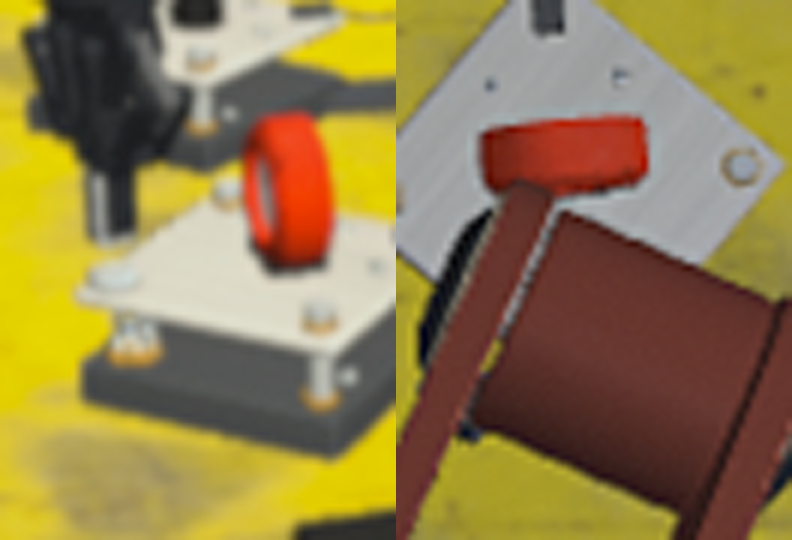

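The fingertips stand about 13 mm above the pad, centred on it within a few mm (tips at crop (110,240), pad at (113,275)), and clear of the ring. The part of the pointer rod that shows in the side view will let me gauge the tilt, so I take a baseline and then press in small steps.

```bash
cat > rod.py <<'E'
from h import *
y=.0847;ctr=np.array([.5377,-.1162,0]);f=np.array([np.cos(y),np.sin(y),0])
def pt(a,th,h=0): return ctr+f*(a*np.cos(th)-h*np.sin(th))+np.array([0,0,.058+a*np.sin(th)+h*np.cos(th)])
cols=np.arange(315,319)
def model(th):
    P=np.array([proj("side",pt(a,th)) for a in np.linspace(.09,.145,30)]);return np.interp(cols,P[:,0],P[:,1])
def rows(n=3,lo=205,hi=224,show=False):
    g=np.mean([cv2.cvtColor(ctrl.get_image("side"),cv2.COLOR_BGR2GRAY).astype(float) for _ in range(n)],0)
    if show: print(g[lo:hi,312:324].astype(int))
    r=[]
    for c in cols:
        p=g[lo:hi,c];d=np.clip(np.median(p)-p-6,0,None);k=d.argmax();s=slice(max(k-2,0),k+3);r.append((d[s]*np.arange(lo,hi)[s]).sum()/d[s].sum())
    return np.array(r)
E
python3 - <<'E'
from rod import *
np.set_printoptions(precision=2,suppress=True,linewidth=150)
r=rows(show=True);np.save("base.npy",r);print(r,model(0))
for H in(5,15,17,20):
    print(H,(model(H/145)if 0 else model(np.arcsin(H/145.)))-model(0))
E
```

```text
[[192 192 192 192 192 188 154 115 133 161 164 107]
 [192 192 192 192 193 188 155 117 134 161 165 107]
 [192 192 192 192 194 189 153 117 134 161 165 107]
 [192 192 192 193 193 189 153 115 134 161 165 108]
 [192 192 193 193 193 189 153 118 134 161 165 107]
 [192 192 193 193 195 189 156 126 137 161 164 107]
 [192 193 194 194 195 190 157 131 140 161 165 107]
 [191 192 192 193 193 188 157 132 141 162 165 107]
 [190 191 191 191 192 188 160 134 141 163 165 108]
 [191 191 191 190 191 189 173 147 144 164 166 108]
 [191 191 192 191 191 190 186 165 155 168 165 107]
 [193 193 193 193 193 193 190 184 176 172 161 102]
 [192 192 193 192 193 193 191 190 188 178 162 103]
 [180 182 181 181 186 183 177 175 174 170 156  99]
 [157 157 157 155 163 162 155 151 150 155 153 100]
 [168 166 166 164 166 168 169 167 166 173 171 112]
 [189 189 187 188 188 188 188 188 188 189 179 116]
 [191 192 192 191 191 190 189 190 191 192 177 112]
 [191 192 192 191 190 190 189 189 190 187 157  94]]
[219.3  219.45 219.42 208.2 ] [218.48 218.34 218.2  218.05]
5 [-1.13 -1.17 -1.2  -1.23]
15 [-3.42 -3.52 -3.62 -3.72]
17 [-3.88 -3.99 -4.11 -4.22]
20 [-4.58 -4.71 -4.85 -4.98]
```

```bash
python3 -m handwheel '[[[0,0,0.6],[0,0,0]],[[0,0,1.2],[0,0,0]],[[0,0,1.2],[0,0,0]],[[0,0,1.2],[0,0,0]]]'; python3 -m handwheel '[[[0,0,0.2],[0,0,0]],[[0,0,0.4],[0,0,0]],[[0,0,0.4],[0,0,0]],[[0,0,0.4],[0,0,0]]]'
```

```text
t: 3.82
tool_pos: [0.4589, -0.1234, 0.0711]
tool_rot: [-3.091, -0.558, 0.001]
contact_force: [0.0, -0.5, 0.3]
opening: -0.0
grip_force: 0.0
t: 4.32
tool_pos: [0.459, -0.1235, 0.0676]
tool_rot: [3.092, 0.558, -0.0]
contact_force: [-2.6, -0.2, 4.8]
opening: -0.0001
grip_force: 2.1
```

```bash
sed -i 's/arange(315,319)/arange(313,317)/' rod.py; python3 -m handwheel '[[[0,0,0.2],[0,0,0]],[[0,0,0.4],[0,0,0]],[[0,0,0.4],[0,0,0]],[[0,0,0.4],[0,0,0]]]'
cat > m.py <<'E'
from rod import *
np.set_printoptions(precision=2,suppress=True,linewidth=150)
b=np.array([219.27,219.27,219.30,219.35]) # rest rows (below from profile)
r=rows(2,show=True);d=r-b
Hs=np.linspace(0,30,61);M=np.array([model(np.arcsin(h/145))-model(0) for h in Hs])
print(r,[np.interp(-d[i],-M[:,i],Hs) for i in range(4)])
o=[ctrl.get_obs()];print(o[0]["t"],o[0]["tool_pos"],o[0]["contact_force"])
E
python3 m.py
```

```text
t: 4.82
tool_pos: [0.4588, -0.1236, 0.0633]
tool_rot: [3.092, 0.558, -0.001]
contact_force: [-2.7, 0.5, 5.5]
opening: -0.0001
grip_force: 2.8
[[192 192 193 192 193 189 154 116 134 162 164 108]
 [192 192 193 193 194 188 155 117 135 162 165 107]
 [192 192 193 193 194 189 155 117 135 162 165 108]
 [193 192 193 193 194 189 153 116 134 162 165 107]
 [193 192 193 193 194 189 153 118 134 162 165 107]
 [193 193 193 194 196 189 156 126 138 162 165 108]
 [192 194 194 195 195 190 158 131 140 162 165 108]
 [192 191 192 193 194 189 158 132 141 163 166 108]
 [191 191 191 192 193 189 161 135 142 161 163 105]
 [192 192 191 192 191 187 168 143 139 148 146  95]
 [190 190 190 190 186 174 161 138 132 131 127  81]
 [171 171 170 170 166 152 146 139 149 145 134  86]
 [172 171 172 172 170 169 169 170 180 178 164 105]
 [192 191 192 192 191 191 189 190 193 192 181 117]
 [194 192 193 193 193 193 193 193 192 194 183 119]
 [191 192 191 191 191 191 191 191 191 192 181 117]
 [192 191 191 191 190 191 190 191 192 192 182 117]
 [192 192 192 191 190 190 189 190 191 192 176 112]
 [192 193 192 192 191 190 189 189 190 187 158  94]]Traceback (most recent call last):
  File "m.py", line 5, in <module>
    Hs=np.linspace(0,30,61);M=np.array([model(np.arcsin(h/145))-model(0) for h in Hs])
                                        ~~~~~^^^^^^^^^^^^^^^^^^
  File "rod.py", line 6, in model
    P=np.array([proj("side",pt(a,th)) for a in np.linspace(.09,.145,30)]);return np.interp(cols,P[:,0],P[:,1])
                ~~~~^^^^^^^^^^^^^^^^^
  File "h.py", line 10, in proj
    k=ctrl.calibration(c);x=np.array(k["R"])@X+np.array(k["t"]);return np.array([k["fx"]*x[0]/x[2]+k["cx"],k["fy"]*x[1]/x[2]+k["cy"]])
ValueError: time passes only in moves, steps and waits
```

```bash
python3 - <<'E'
s=open('h.py').read().replace("def ray","_K={c:ctrl.calibration(c) for c in('side','top')}\ndef ray").replace("k=ctrl.calibration(c)","k=_K[c]");open('h.py','w').write(s)
s=open('m.py').read().replace("show=True","lo=205,hi=224");open('m.py','w').write(s.replace("rows(2,lo","rows(2,lo"))
E
python3 m.py; python3 -m handwheel '[[[0,0,0.12],[0,0,0]],[[0,0,0.25],[0,0,0]],[[0,0,0.25],[0,0,0]]]'; python3 m.py
```

```text
[216.51 216.48 216.47 216.43] [np.float64(12.893494569275383), np.float64(12.621704327612603), np.float64(12.464513363697476), np.float64(12.473467790838297)]
5.025 [ 0.46 -0.12  0.06] [-3.41  0.6   5.24]
t: 5.4
tool_pos: [0.4587, -0.1236, 0.0609]
tool_rot: [3.092, 0.558, -0.002]
contact_force: [-4.0, -0.5, 6.8]
opening: -0.0001
grip_force: 3.3
[215.48 215.47 215.45 215.21] [np.float64(17.639971037205306), np.float64(17.15509110023235), np.float64(16.877097851431355), np.float64(17.627401965012716)]
5.5 [ 0.46 -0.12  0.06] [-4.18  0.06  6.86]
```

The pointer is now about 17 mm up by both camera and pad travel, which is the level I estimated for the clip. Hold here for a little over two seconds, then check the clip again in the top view.

```bash
for i in 1 2 3 4; do python3 -m handwheel '[[[0,0,0],[0,0,0]],[[0,0,0],[0,0,0]],[[0,0,0],[0,0,0]],[[0,0,0],[0,0,0]],[[0,0,0],[0,0,0]]]' | grep -E "^t:|tool_pos|contact"; done; python3 m.py
python3 - <<'E'
from h import *
g=np.mean([cv2.cvtColor(ctrl.get_image("top"),cv2.COLOR_BGR2GRAY).astype(float) for _ in range(3)],0)
print(g[146:178,280:304].astype(int))
for n in("prism_fork","prism_pointer"): print(n,[(np.round(r["position"],1),round(r["score"],2)) for r in ctrl.landmark_of("top",n)])
z=lambda a,x,y,w,h:cv2.resize(a[y:y+h,x:x+w],(w*16,h*16),interpolation=cv2.INTER_NEAREST)
cv2.imwrite("pics/hold.png",z(ctrl.get_image("top"),276,142,30,36))
E
```

```text
t: 6.12
tool_pos: [0.4587, -0.1236, 0.0609]
contact_force: [-4.9, 0.2, 6.4]
t: 6.75
tool_pos: [0.4587, -0.1236, 0.0609]
contact_force: [-4.3, -0.4, 6.6]
t: 7.38
tool_pos: [0.4587, -0.1236, 0.0609]
contact_force: [-5.0, 0.4, 6.5]
t: 8.0
tool_pos: [0.4587, -0.1236, 0.0609]
contact_force: [-5.1, -0.7, 6.7]
[215.48 215.47 215.44 215.2 ] [np.float64(17.604883497926668), np.float64(17.150618233278422), np.float64(16.898250464871346), np.float64(17.667608590356185)]
8.1 [ 0.46 -0.12  0.06] [-4.53  0.95  6.02]
[[142 146 149 144 150 157 153 152 155 135 142 130 140 150 155 165 162 167
  164 165 168 166 154 147]
 [144 149 139 115 157 178 166 163 166 168 170 168 167 169 169 169 169 164
  164 169 168 164 156 149]
 [146 152 101  57 163 178 166 169 168 165 157 161 162 160 157 163 159 154
  154 159 152 125 143 151]
 [146 162 104  43 143 159 150 158 154 143 117 126 125 113  87  93  90  80
   84  83  73  95 141 151]
 [146 169 121  68  58  46  41  51  56  55  59  74  81  83  81  64  56  50
   51  44  61 140 157 152]
 [151 152 108  50  56  55  52  52  45  42  42  57  82  89  81  75  64  51
   48  65  72
[... 2059 characters left out ...]
 152 159 104  58  67  69  69  57  69  70  66  65
   60 139 153 149 147 147]
 [147 148 149 148 149 150 151 158 101  56  66  68  67  67  68  75  69  63
   57 128 149 149 146 146]
 [148 148 148 148 148 150 151 158 101  55  66  66  69 112  86 104 124  88
   56 101 141 149 147 147]
 [149 149 148 148 149 149 151 159 108  63  64  66  82 137  98 114 161 124
   72 107 141 148 148 149]
 [149 149 147 148 148 150 152 159 105  58  60  90  92  86  69  63  66 108
  125 132 144 148 148 148]
 [147 148 147 148 148 149 151 158 107  59  78 139 100  58  65  64  61  95
  165 166 152 148 148 148]]
prism_fork [(array([161.6, 202.5]), 0.53), (array([294.3, 158.2]), 0.5)]
prism_pointer [(array([294.9, 154.3]), 0.88)]
```

View pics/hold.png

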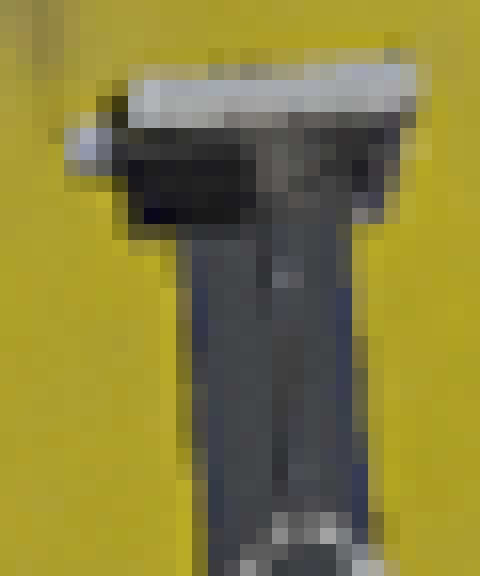

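The top view during the hold shows the clip in place (rows 151–156), with the pointer rod beside its end at column 292. The clip-to-post edge spacing again matches the low end of the range, so 17 mm is inside the gap. The hold lasted about 2.9 s. Now I release slowly, then move clear.

```bash
python3 -m handwheel '[[[0,0,-0.3],[0,0,0]],[[0,0,-0.6],[0,0,0]],[[0,0,-0.9],[0,0,0]],[[0,0,-1.3],[0,0,0]],[[0,0,-2],[0,0,0]]]'; python3 -m handwheel '[[[0,0,-3],[0,0,0]],[[0,0,-7],[0,0,0]],[[0,0,-11],[0,0,0]],[[0,0,-12],[0,0,0]],[[0,0,-12],[0,0,0]]]';python3 -m handwheel '[[[-3,2.8,0],[0,0,0]],[[-7,6.3,0],[0,0,0]],[[-9,8.1,0],[0,0,0]],[[-9,8.1,0],[0,0,0]],[[-9,8.1,0],[0,0,0]]]'; python3 m.py
```

```text
t: 9.02
tool_pos: [0.4585, -0.1231, 0.0803]
tool_rot: [-3.091, -0.557, 0.002]
contact_force: [0.2, -0.5, -0.2]
opening: 0.0003
grip_force: 0.0
t: 9.65
tool_pos: [0.4591, -0.1234, 0.2008]
tool_rot: [3.091, 0.557, 0.001]
contact_force: [0.3, 0.1, -0.2]
opening: -0.0003
grip_force: 0.0
t: 10.28
tool_pos: [0.4027, -0.2298, 0.1992]
tool_rot: [-3.089, -0.557, 0.002]
contact_force: [0.1, -0.3, -0.5]
opening: -0.0001
grip_force: 0.0
[219.3  219.26 219.29 219.45] [np.float64(0.0), np.float64(0.02898054763641351), np.float64(0.046536600290606744), np.float64(0.0)]
10.375 [ 0.4  -0.23  0.2 ] [-0.19 -0.32  0.28]
```

The pointer is back at its rest row (219.3), no force is read, and the arm is clear.

```bash
python3 -c "
from station import ctrl
print(ctrl.finish_job())"
```

```text
the job is handed in; nothing more can be done
None
```

I pressed the prism mount's pad until the pointer tip had risen about 17 mm, held it about 2.9 s, let the plate come fully up, moved clear and handed the job in. The pillar hid the clip from the side camera, so its height (about 15–17 mm above the resting tip) was inferred from the top view against the other mount's clip; I never saw the tip in the gap, and the hand-in returned no verdict.

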